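Set the needle valve a quarter turn open, then open the shut-off

TASK

Set the bleed on the small gas manifold: turn the blue bar handle of the leaning needle valve clockwise until it bottoms on its seat, then back it off a quarter turn. Only when that is set and the handle let go, throw the red shut-off lever all the way over, away from its starting side. Leave the flask, marker, tape roll and timer undisturbed.

Things in the scene. Friction and masses are not known exactly. Their poses are not given: they have to be found in the camera images.
- manifold: small steel gas manifold on an aluminium base plate (110 x 230 x 12 mm; with pipe stubs 250 mm long), fixed to the worktop. Origin: centre of its underside, z up, x away from the lever's and valve's front, y to its left. A brass needle valve at y = -60 mm leans 35 deg from vertical to -x; the shut-off lever is at y = +75 mm; gauge (top 111 mm high) at x 30, y 12 mm.
- valve_handle (a joint): needle valve's turn in rad: 0 = bottomed on its hard stop (the end with the white line points to the red tick, on the -x side), grows as it is unscrewed (counter-clockwise seen from outside along the stem), up to 3.6. Starts 0.7 to 2.9 rad open. Turns stiffly (0.06 N m), stays where left; the stem moves out 4 mm a turn.
- valve_grip (a point): middle of the blue bar handle (46 long x 12 wide x 22 mm high, white line at its -x end), on the stem axis, about 114 mm above the worktop. It turns with the handle: x along the bar, y across it (12 mm, grip here), z outward along the stem, leaning 35 deg towards the manifold's -x. A bare 10 mm stem follows 11 to 35 mm below this point, then brass and a 50 mm scale plate.
- shutoff (a joint): red-knobbed shut-off lever, rad: 0 = leaning 0.5 rad to the manifold's -x (off), 1.0 = leaning 0.5 rad to +x, at its stop (fully on). Starts at 0 to 0.12. Light (about 1 N at the knob), stays where it is left.
- shutoff_tip (a point): centre of the lever's red ball (26 mm across), at the end of a 10 mm rod. It swings about a pivot that lies along the manifold's y at manifold x = 5, y = 75, z = 74 mm, at a radius of 70 mm. The lever's housing (70 x 50 mm) ends 77 mm above the worktop, with a boss 13 mm round the pivot.
- flask: glass conical flask, 63 mm wide, 109 mm tall, standing at the manifold's right; origin: centre of its underside. Bystander
- marker: white marker with red cap lying before the manifold, 140 mm long, 18 high; origin: underside centre. Bystander
- tape_roll: yellow tape roll lying flat before the manifold, 64 mm across, 18 high; origin: underside centre. Bystander
- timer: white kitchen-type timer lying at the manifold's left, 66 x 66 x 18 mm; origin: underside centre. Bystander

How it is judged:
On the way, in this order (a step that is already met when the one before it is completed fails the run):
1. the needle valve is screwed down until it bottoms, the shut-off lever still on its starting side (value of joint valve_handle below 0.05 rad and value of joint shutoff below 0.3 rad), for 0.1 s.
2. the needle valve is backed off a quarter turn (90 degrees, give or take 11) and the handle let go, the shut-off lever still on its starting side (value of joint valve_handle between 1.379 and 1.763 rad and contact force between the fingers and valve_handle below 0.1 N and value of joint shutoff below 0.3 rad), for 0.2 s.
3. the shut-off lever is thrown all the way over (value of joint shutoff above 0.9 rad), for 0.1 s.
At the end, for the whole second after the job is handed in: The needle valve stands a quarter turn (90 degrees, give or take 11) open from its bottomed position, and the red shut-off lever is all the way over (at least 0.9 of its 1.0 rad) (value of joint valve_handle between 1.379 and 1.763 rad and value of joint shutoff above 0.9 rad); the robot touches nothing.
It fails at once if the flask is pushed more than 20 mm or tipped by more than 0.3 rad (distance of flask from where it was at the start of the episode above 0.02 m or angle between flask's own z axis and vertical above 0.3 rad).
It fails at once if the marker, the tape roll or the timer is pushed more than 20 mm (distance of any of marker, tape_roll, timer from where it was at the start of the episode above 0.02 m).
It also fails if it takes over 58 s, if anything falls off the work surface, if the arm or the gripper's body presses on something with over 40 N, if the wrist force passes 120 N, or if a joint passes its speed limit or range.

ROBOT

A 6-joint arm with a two-finger parallel gripper is mounted at the origin on a cart in front of the work surface, level with it; the furniture and walls round the work are solid. World frame = base frame: x ahead of the robot, y to its left, z up, the work surface at z = 0. Lengths are in m, angles in rad, forces in N, time in s.
With the tool pointing down it reaches from about 0.25 to 0.85 m from the base axis. Payload 12.5 kg.
Tool frame: the origin (TCP) lies on the mounting face of the last link; the fingertips stand 186 mm ahead of it and the grasp point (between the pads) lies ctrl.grip_point_offset ahead of it (ctrl.grip_point_offset is the distance from the TCP to the grasp point, in m); y points along the fingers, x is the direction in which the jaws open and shut, and the axes are right-handed (so a half turn about y gives the same grasp; the last joint's range is limited). The gripper opens to 93 mm and grips with 3 to 60 N. Pads are 15 mm wide; open, the fingers measure 128 mm over their backs; the gripper's body (75 mm by 188 mm) begins 65 mm behind the grasp point.
Start: joints at [-1.24, 0.351, 1.652, -0, 1.139, -0.085], TCP at [0.222, -0.503, 0.405] pointing down, gripper open.
Joint ranges: [-2.75, 2.75], [-0.79, 2.1], [0.01, 2.65], [-1.57, 4.71], [0.07, 3.14], [-2.87, 2.87]. Speed limits (rad/s): [2.22, 2.22, 2.79, 3.14, 3.14, 3.14].

INTERFACE

Orientations are given as a rotation vector (axis times angle).
In Python, from rig import ctrl, optics, order, nets gives the robot as it stands.
- The arm moves only by the tool send_rows, never from a script. Its argument "deltas" is a list of rows, each a list of 7 numbers: the shift along the world's x, y, z in m, then the turn, a rotation vector about the world's x, y, z in rad, then the finger opening in m, from 0 to 0.093. A call has 1 to 5 rows; each row shifts and turns the commanded pose from where the row before left it; what a row does not reach is not made up. A row lasts 1/12 s, in which the tool goes at most 41.7 mm and 7.16 degrees, less where a joint would pass 70% of its speed; a pose out of reach is approached as far as the arm can. A call is refused whole if a number of a shift passes 0.0417 or a number of a turn 0.125, either way. A call with a gripper value outside its range is refused whole. The fingers move at their own pace and stop on an object; "squeeze" is the grip in N (left out, the last holds). Time passes only in rows, so rows that do not move let the fingers close. It gives the time, the measured TCP pose, the force and the opening at its end, in the units of the state.
- ctrl.observe(): the state, without advancing time (a new reading comes with each control period).
- optics.grab_frame(name): name is "scene" or "side" or "wrist"; returns a dict with "pixels" (384x512x3 uint8, red, green, blue), "depth" (384x512 float32, m along the optical axis (not along the pixel's ray), 0 where there is no reading), "mtx" (3x3 intrinsics, pixels), "k1" (the pictures are not rectified: a ray, as slopes to the right and down, at radius r is drawn at 1 + k1 r^2 times it, then the intrinsics apply), "R" (3x3) and "t" (3): a world point X has camera coordinates R X + t. Camera axes: x right, y down, z forward; pixel columns grow to the right and rows downward; lengths in m; the calibration is good to about 2 mm. A picture is of the moment at which its call begins.
- order.close_job(): hands the job in, once; it reports no verdict.
Trained networks look in a picture, given as the dict that the camera call returned (one of the last four; its "shot" number tells which), for a name from the list of things; names that differ only in an ending like _2 or _b are one class to them, and where a whole thing is asked for, a point or a joint stands for the part that bears it (a point fixed in the world has none). Each returns a list of dicts, best first, with "p" (0 to 1); they miss things now and then, are a little off and sometimes report something else, mostly with a low value. They report only what shows in the picture. A call takes as long as a camera call.
- nets.boxes_of(thing, picture): "extent" ([left, top, right, bottom] in pixels, round what is visible of it).
The state is a dict: "time": time; "joint_pos": joint angles; "joint_velocities": joint speeds; "joint_efforts": joint torques, N m; "tool_pos": TCP position; "eef_rot": TCP orientation; "ft_force": force on the tool from outside, world axes, zero at the start; "torque": the same for the moment, N m; "finger_gap": finger opening in m.
Only numpy, scipy, OpenCV 4.12 (cv2) and the standard library are available. Lean on these libraries where they do the work, as an engineer would, in place of code of your own. Each camera call takes 0.05 s, during which the arm holds its last target.

## Working session

There is one attempt and no reset: what is moved stays moved. The work goes in short steps, Python scripts to look and compute and a tool call to move; the robot and the scene stay as the last step left them, time stands still between calls to the robot, and variables do not carry over. Pictures are saved under pics/ and viewed, and the job is handed in when it is done.

Besides the shell and the picture viewer there is one more tool, called as name(argument=value, ...) on one line, values as JSON. send_rows: Moves the arm, as the interface text tells. Its arguments: {"type":"object","properties":{"deltas":{"type":"array","items":{"type":"array","items":{"type":"number"}}},"squeeze":{"type":"number"}},"required":["deltas"]}

```bash
ls; mkdir -p pics
cat > h.py <<'E'
import numpy as np, cv2, json
from rig import ctrl, optics, order, nets
from scipy.spatial.transform import Rotation as Rn
def save(f,name,box=None,s=1):
    im=f["pixels"][:,:,::-1]
    if box: im=im[box[1]:box[3],box[0]:box[2]]
    if s!=1: im=cv2.resize(im,None,fx=s,fy=s,interpolation=cv2.INTER_CUBIC)
    cv2.imwrite("pics/"+name,im)
def ray(f,u,v):
    K=np.array(f["mtx"]);p=cv2.undistortPoints(np.array([[[u,v]]],float),K,np.array([f["k1"],0,0,0,0.]))[0,0]
    return np.array([p[0],p[1],1.])
def cloud(f):
    K=np.array(f["mtx"]);h,w=f["depth"].shape
    u,v=np.meshgrid(np.arange(w),np.arange(h))
    p=cv2.undistortPoints(np.stack([u,v],-1).reshape(-1,1,2).astype(float),K,np.array([f["k1"],0,0,0,0.])).reshape(h,w,2)
    d=f["depth"];c=np.dstack([p[...,0]*d,p[...,1]*d,d])
    X=(c-np.array(f["t"]))@np.array(f["R"]); X[d<=0]=np.nan
    return X
def proj(f,X):
    R=np.array(f["R"]);t=np.array(f["t"]);X=np.atleast_2d(X)
    return cv2.projectPoints(X.astype(float),cv2.Rodrigues(R)[0],t,np.array(f["mtx"]),np.array([f["k1"],0,0,0,0.]))[0].reshape(-1,2)
E
python3 - <<'E'
from h import *
print(ctrl.observe(), ctrl.grip_point_offset)
for n in ["scene","side","wrist"]:
    f=optics.grab_frame(n); save(f,n+"0.png")
    C=-np.array(f["R"]).T@np.array(f["t"]); print(n,C.round(3),f["k1"],np.array(f["mtx"]).round(1).tolist())
    for th in ["manifold","valve_handle","shutoff","shutoff_tip","flask","marker","tape_roll","timer"]:
        print(n,th,[(np.round(b["extent"]).tolist(),round(b["p"],2)) for b in nets.boxes_of(th,f)[:2]])
E
```

```text
pics
{'time': 0.0, 'joint_pos': array([-1.23962062e+00,  3.51200073e-01,  1.65247775e+00, -2.32230996e-05,
        1.13913109e+00, -8.46256015e-02]), 'joint_velocities': array([ 0.00122222, -0.00081865,  0.00066111, -0.00121513, -0.00145482,
       -0.00159435]), 'joint_efforts': array([ 1.38599789e-03, -4.97316563e+01, -2.85255700e+01,  6.99911197e-02,
        2.56119180e-02, -8.30236172e-05]), 'tool_pos': array([ 0.22211625, -0.50298627,  0.40420072]), 'eef_rot': array([-1.37694408,  0.89839482, -0.89679633]), 'ft_force': array([ 0.00641636, -0.3452876 , -0.27859886]), 'torque': array([-0.03747952,  0.00085618, -0.03255109]), 'finger_gap': 0.09333168643261085} 0.1673
scene [-0.056  0.49   0.967] 0.042527940518770006 [[425.4, 0.0, 257.6], [0.0, 425.4, 192.0], [0.0, 0.0, 1.0]]
scene manifold []
scene valve_handle [([240.0, 191.0, 256.0, 208.0], 0.55)]
scene shutoff [([205.0, 213.0, 215.0, 224.0], 0.65)]
scene shutoff_tip [([201.0, 209.0, 211.0, 229.0], 0.61)]
scene flask [([259.0, 164.0, 281.0, 200.0], 0.73)]
scene marker [([265.0, 227.0, 271.0, 262.0], 0.78)]
scene tape_roll [([221.0, 268.0, 245.0, 289.0], 0.77)]
scene timer [([171.0, 269.0, 204.0, 299.0], 0.77)]
side [-0.011 -1.148  0.604] -0.0572721655518241 [[463.4, 0.0, 254.2], [0.0, 463.4, 191.1], [0.0, 0.0, 1.0]]
side manifold [([234.0, 158.0, 284.0, 227.0], 0.57)]
side valve_handle []
side shutoff [([237.0, 158.0, 244.0, 174.0], 0.59)]
side shutoff_tip []
side flask [([281.0, 197.0, 306.0, 240.0], 0.64)]
side marker [([201.0, 218.0, 245.0, 227.0], 0.55)]
side tape_roll [([195.0, 197.0, 211.0, 213.0], 0.58)]
side timer [([197.0, 187.0, 223.0, 196.0], 0.47)]
wrist [ 0.285 -0.474  0.385] -0.04123154163921303 [[271.8, 0.0, 252.8], [0.0, 271.8, 190.4], [0.0, 0.0, 1.0]]
wrist manifold []
wrist valve_handle []
wrist shutoff []
wrist shutoff_tip []
wrist flask []
wrist marker []
wrist tape_roll []
wrist timer []
```

Run:
```python
import cv2
a=cv2.imread("pics/scene0.png")[150:310,150:310]; b=cv2.imread("pics/side0.png")[130:260,170:330]
cv2.imwrite("pics/scene0c.png",cv2.resize(a,None,fx=3.7,fy=3.7,interpolation=2)); cv2.imwrite("pics/side0c.png",cv2.resize(b,None,fx=4,fy=4,interpolation=2))
```

```text
(no output)
```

View pics/scene0.png

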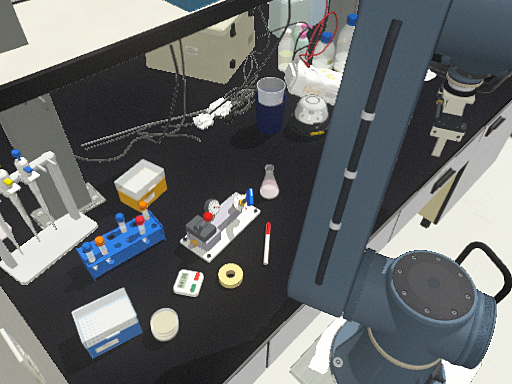

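Run:
```python
from h import *
f=optics.grab_frame("scene");X=cloud(f)
for n,b in dict(valve=[240,191,256,208],knob=[205,213,215,224],flask=[259,164,281,200],marker=[265,227,271,262],tape=[221,268,245,289],timer=[171,269,204,299]).items():
    c=X[b[1]:b[3],b[0]:b[2]].reshape(-1,3);print(n,np.nanmedian(c,0).round(3),np.nanmax(c[:,2]).round(3), ((c[c[:,2]>0.012].min(0)+c[c[:,2]>0.012].max(0))/2).round(3))
```

```text
valve [ 0.527 -0.071  0.081] 0.133 [ 0.532 -0.086  0.072]
knob [0.519 0.066 0.137] 0.152 [0.538 0.047 0.101]
flask [ 0.556 -0.203  0.013] 0.111 [ 0.551 -0.197  0.062]
marker [ 0.417 -0.05   0.011] 0.02 [ 0.418 -0.045  0.016]
tape [0.403 0.095 0.016] 0.023 [0.413 0.094 0.017]
timer [0.474 0.189 0.014] 0.023 [0.475 0.184 0.018]
```

View pics/scene0c.png

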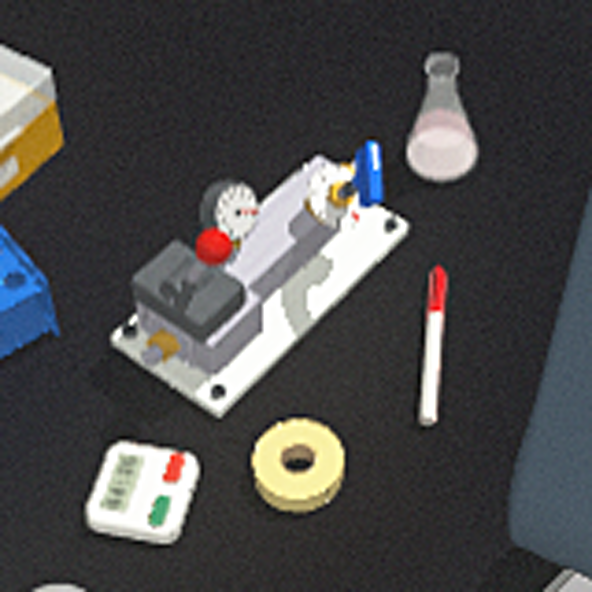

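View pics/side0c.png

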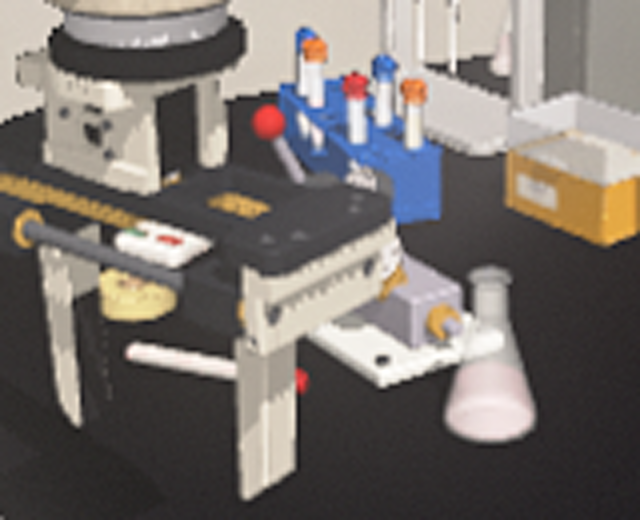

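```bash
cat >> h.py <<'E'
def onz(f,u,v,z):
    R=np.array(f["R"]);C=-R.T@np.array(f["t"]);d=R.T@ray(f,u,v);return C+d*(z-C[2])/d[2]
E
python3 - <<'E'
from h import *
f=optics.grab_frame("scene")
P=[onz(f,150+a/3.7-.5+.135,150+b/3.7-.4,0.012) for a,b in [(412,222),(220,417),(111,338),(322,154)]]
P=np.array(P);print(P.round(4))
print([np.linalg.norm(P[i]-P[(i+1)%4]).round(4) for i in range(4)], P.mean(0))
# y axis: from right to bottom, top to left
y=(P[1]-P[0])+(P[2]-P[3]); x=(P[2]-P[1])+(P[3]-P[0])
print(np.degrees(np.arctan2(y[1],y[0]))-90,np.degrees(np.arctan2(x[1],x[0])))
# sharp: ICP-less; knob via red mask
X=cloud(f);im=f["pixels"].astype(int)
m=(im[...,0]>150)&(im[...,1]<60)&(im[...,2]<70);m[:, :195]=0;m[:,225:]=0;m[:205]=0;m[232:]=0
v,u=np.where(m);print(u.mean(),v.mean(),X[m].mean(0), len(u))
m=(im[...,2]>120)&(im[...,0]<60)&(im[...,1]<130);m[:, :236]=0;m[:,262:]=0;m[:180]=0;m[215:]=0
v,u=np.where(m);print(u.mean(),v.mean(),np.nanmedian(X[m],0), len(u))
E
```

```text
[[ 0.5158 -0.1266  0.012 ]
 [ 0.4828  0.1063  0.012 ]
 [ 0.5942  0.1175  0.012 ]
 [ 0.622  -0.1273  0.012 ]]
[np.float64(0.2352), np.float64(0.112), np.float64(0.2464), np.float64(0.1062)] [ 0.55370362 -0.00750749  0.012     ]
7.262545351588514 2.773967999541262
207.2173913043478 216.02898550724638 [0.51823084 0.07037442 0.14293746] 69
248.6027397260274 197.95890410958904 [ 0.50642699 -0.06303719  0.11790696] 73
```

Run:
```python
from h import *
s=ctrl.observe();R=Rn.from_rotvec(s["eef_rot"]).as_matrix();print(R.round(3))
Rb=Rn.from_rotvec([0,0,1.24]).as_matrix();print((Rb@R).round(3), Rb@s["tool_pos"])
f=optics.grab_frame("wrist");print((R.T@(-np.array(f["R"]).T@f["t"]-s["tool_pos"])).round(3),(R.T@np.array(f["R"]).T).round(3))
```

```text
[[ 0.404  0.     0.915]
 [-0.915 -0.     0.404]
 [ 0.    -1.     0.   ]]
[[ 0.996  0.    -0.085]
 [ 0.085  0.     0.996]
 [ 0.    -1.     0.   ]] [0.54799959 0.04674478 0.40475202]
[-0.001  0.02   0.069] [[ 1.     0.001  0.001]
 [-0.001 -0.254  0.967]
 [ 0.001 -0.967 -0.254]]
```

View pics/wrist0.png

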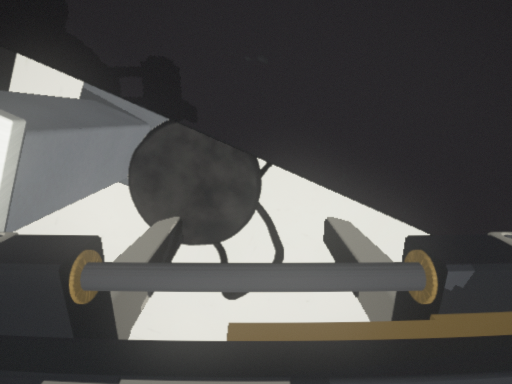

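```bash
cat >> h.py <<'E'
def Rtool(yaw,q6=0,tilt=np.radians(35)):
    c,s=np.cos(tilt),np.sin(tilt)
    M=np.column_stack([[c,0,s],[s,0,-c],[0,1,0]])
    return Rn.from_euler('z',yaw).as_matrix()@M@Rn.from_rotvec([0,q6,0]).as_matrix()
def plan(pt,Rt,n,s=None):
    s=s or ctrl.observe();R=Rn.from_rotvec(s["eef_rot"])
    rv=(Rn.from_matrix(Rt)*R.inv()).as_rotvec()
    dp=np.array(pt)-s["tool_pos"]
    print("total",dp.round(4),rv.round(4),"per row",(dp/n).round(4).tolist(),(rv/n).round(4).tolist(), "rotmag/row deg",np.degrees(np.linalg.norm(rv)/n).round(2),"q",s["joint_pos"].round(2),"t",s["time"])
E
python3 - <<'E'
from h import *
plan([0.338,-0.082,0.357],Rtool(np.radians(5)),15)
E
```

```text
total [ 0.1158  0.4211 -0.0477] [-0.3312 -0.5603  1.2014] per row [0.0077, 0.0281, -0.0032] [-0.0221, -0.0374, 0.0801] rotmag/row deg 5.22 q [-1.24  0.35  1.65  0.    1.14 -0.08] t 1.5
```

send_rows(deltas=[[0.0077,0.0281,-0.0032,-0.0221,-0.0374,0.0801,0.093],[0.0077,0.0281,-0.0032,-0.0221,-0.0374,0.0801,0.093],[0.0077,0.0281,-0.0032,-0.0221,-0.0374,0.0801,0.093],[0.0077,0.0281,-0.0032,-0.0221,-0.0374,0.0801,0.093],[0.0077,0.0281,-0.0032,-0.0221,-0.0374,0.0801,0.093]])

```text
time: 1.92
tool_pos: [0.2608, -0.3613, 0.3886]
eef_rot: [-1.474, 0.409, -0.757]
ft_force: [0.4, -0.1, 0.3]
finger_gap: 0.0932
```

send_rows(deltas=[[0.0077,0.0281,-0.0032,-0.0221,-0.0374,0.0801,0.093],[0.0077,0.0281,-0.0032,-0.0221,-0.0374,0.0801,0.093],[0.0077,0.0281,-0.0032,-0.0221,-0.0374,0.0801,0.093],[0.0077,0.0281,-0.0032,-0.0221,-0.0374,0.0801,0.093],[0.0077,0.0281,-0.0032,-0.0221,-0.0374,0.0801,0.093]])

```text
time: 2.33
tool_pos: [0.2992, -0.2208, 0.3728]
eef_rot: [-1.511, -0.073, -0.594]
ft_force: [-0.4, -0.9, 0.3]
finger_gap: 0.0931
```

send_rows(deltas=[[0.0077,0.0281,-0.0032,-0.0221,-0.0374,0.0801,0.093],[0.0077,0.0281,-0.0032,-0.0221,-0.0374,0.0801,0.093],[0.0077,0.0281,-0.0032,-0.0221,-0.0374,0.0801,0.093],[0.0077,0.0281,-0.0032,-0.0221,-0.0374,0.0801,0.093],[0.0077,0.0281,-0.0032,-0.0221,-0.0374,0.0801,0.093]])

```text
time: 2.75
tool_pos: [0.3377, -0.0803, 0.3568]
eef_rot: [-1.49, -0.548, -0.41]
ft_force: [1.2, 0.4, 0.3]
finger_gap: 0.0934
```

Run:
```python
from h import *
plan([0.338,-0.082,0.357],Rtool(np.radians(5)),1)
for n in ["wrist","side"]:
    f=optics.grab_frame(n); save(f,n+"1.png",s=1.5)
    for th in ["valve_handle","shutoff_tip","flask"]:
        print(n,th,[(np.round(b["extent"]).tolist(),round(b["p"],2)) for b in nets.boxes_of(th,f)[:2]])
```

```text
total [ 0.0003 -0.0017  0.0002] [ 0.0014  0.003  -0.0036] per row [0.0003, -0.0017, 0.0002] [0.0014, 0.003, -0.0036] rotmag/row deg 0.28 q [-0.45 -0.03  2.3   0.77  0.44 -1.17] t 2.75
wrist valve_handle [([236.0, 174.0, 270.0, 213.0], 0.58)]
wrist shutoff_tip [([270.0, 32.0, 306.0, 68.0], 0.68)]
wrist flask [([214.0, 241.0, 277.0, 298.0], 0.71)]
side valve_handle [([245.0, 177.0, 262.0, 192.0], 0.54)]
side shutoff_tip []
side flask [([282.0, 197.0, 306.0, 239.0], 0.81)]
```

View pics/wrist1.png

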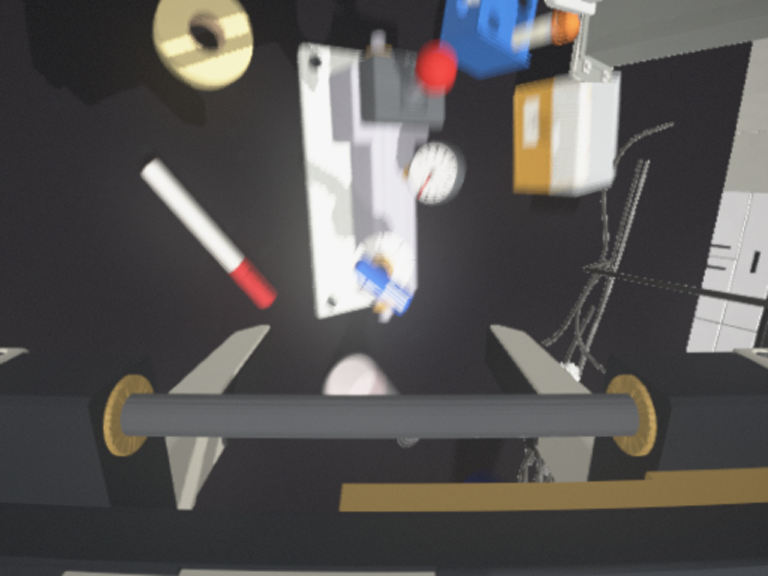

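View pics/side1.png

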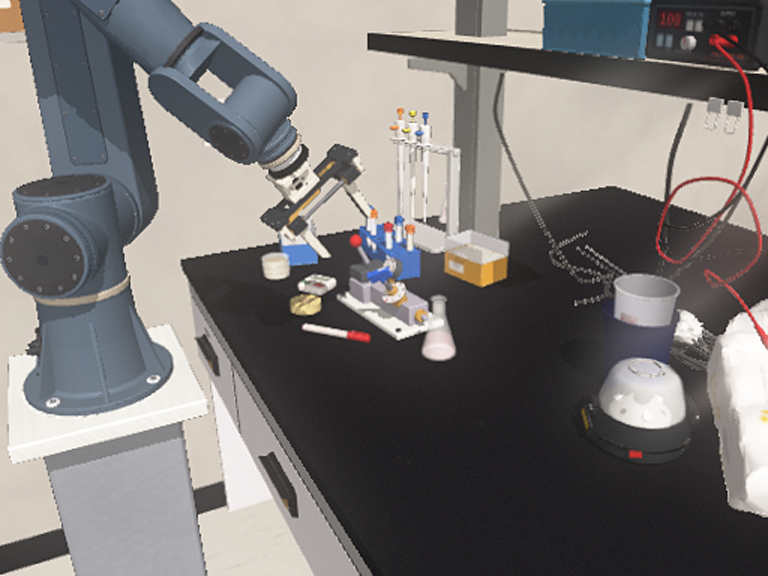

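Run:
```python
from h import *
f=optics.grab_frame("wrist"); save(f,"wrist2.png",(190,130,320,240),6)
np.savez("w2.npz",**{k:np.array(v) for k,v in f.items()})
X=cloud(f);im=f["pixels"].astype(int)
m=(im[...,2]>110)&(im[...,0]<100)&(im[...,2]-im[...,0]>60);m[:165]=0;m[220:]=0;m[:,:225]=0;m[:,285:]=0
v,u=np.where(m);P=X[m];P=P[~np.isnan(P).any(1)];print(len(u),u.min(),u.max(),v.min(),v.max(),np.median(P,0).round(4))
yaw=np.radians(5);
for q in (0,):
  T=Rtool(yaw);a=(P-np.median(P,0))@T;print(np.percentile(a,[2,25,50,75,98],axis=0).round(4))
r=(im[...,0]>150)&(im[...,1]<60)&(im[...,2]<70);r[80:]=0;r[:,:260]=0;r[:,315:]=0
v,u=np.where(r);print("knob",u.mean(),v.mean(),np.nanmedian(X[r],0).round(4),len(u))
# sphere fit knob
from scipy.optimize import least_squares
Q=X[r];Q=Q[~np.isnan(Q).any(1)]
s=least_squares(lambda c:np.linalg.norm(Q-c,axis=1)-0.013,np.median(Q,0)+[0,0,-.01],loss='soft_l1',f_scale=.002);print("knob c",s.x.round(4))
print(ctrl.observe()["joint_pos"].round(4))
```

```text
159 239 273 173 208 [ 0.5109 -0.0676  0.1219]
[[-0.0203 -0.0082 -0.0712]
 [-0.007  -0.0062 -0.0064]
 [ 0.     -0.0023  0.0002]
 [ 0.0062  0.0028  0.0066]
 [ 0.0238  0.1652  0.0173]]
knob 285.0689655172414 44.810344827586206 [0.51   0.0691 0.1387] 174
knob c [0.52   0.0695 0.1367]
[-0.4522 -0.0269  2.3007  0.7657  0.438  -1.1705]
```

View pics/wrist2.png

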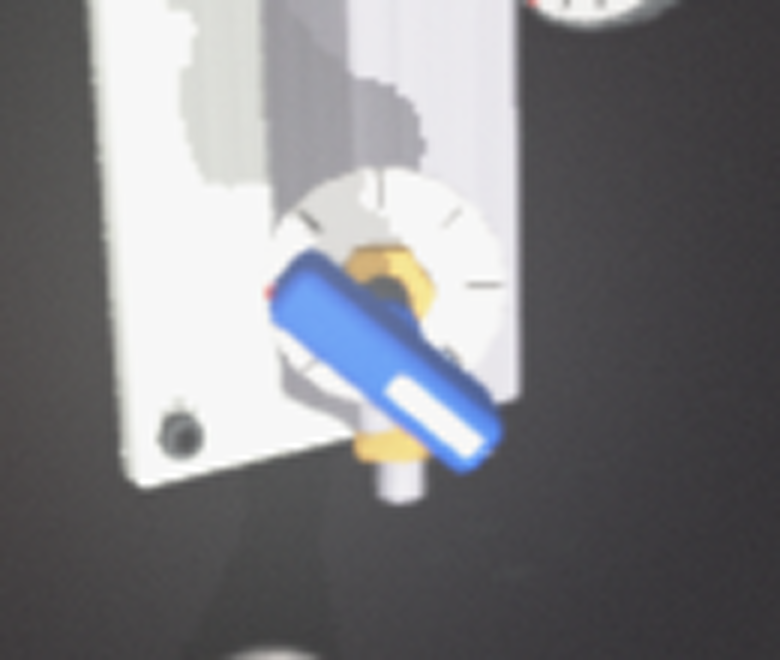

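```bash
cat > k.py <<'E'
from h import *
f=dict(np.load("w2.npz"));X=cloud(f)
T=Rtool(np.radians(5))
w=lambda a,b:(190+a/6-.42,130+b/6-.42)
R=f["R"];C=-R.T@f["t"]
n=T[:,1]
im=f["pixels"].astype(int)
m=(im[...,2]>110)&(im[...,0]<100)&(im[...,2]-im[...,0]>60);m[:165]=0;m[220:]=0;m[:,:225]=0;m[:,285:]=0
P=X[m];a=P@n;print(np.percentile(a[~np.isnan(a)],[1,5,10,20,30,40,50,60]).round(4))
d0=np.nanpercentile(a,15)
def onp(u,v):
    d=R.T@ray(f,u,v);return C+d*((d0-C@n)/(d@n))
Q=np.array([onp(*w(*p)) for p in [(272,300),(307,248),(502,430),(462,472)]])
t=Q@T;print(Q.round(4));print("lens",[np.linalg.norm(Q[i]-Q[(i+1)%4]).round(4) for i in range(4)])
c=Q.mean(0);print("top centre",c,"grip",c+n*0.011)
e=(t[2]+t[3]-t[0]-t[1]);print("white dir in tool x,z",e, "angle from -x CCW deg")
# outward view: tool x =right, up = z tool. CCW angle from -x
print(np.degrees(np.arctan2(e[2],e[0]))+180)
# plate corners
for p in [(128,488),(545,393)]: print(onz(f,*w(*p),0.012).round(4))
for p in [(300,45),(318,318)]: print(onz(f,p[0]/1.5-.17,p[1]/1.5-.17,0.012).round(4))
E
python3 k.py
```

```text
[0.1805 0.1807 0.1813 0.1821 0.1832 0.1845 0.1864 0.1886]
[[ 0.4845 -0.058   0.1125]
 [ 0.4886 -0.0488  0.1159]
 [ 0.5182 -0.0778  0.1348]
 [ 0.5134 -0.0858  0.1309]]
lens [np.float64(0.0106), np.float64(0.0456), np.float64(0.0101), np.float64(0.0441)]
top centre [ 0.50118315 -0.06758225  0.12351701] grip [ 0.50746848 -0.06703236  0.11450634]
white dir in tool x,z [ 6.50034823e-02  8.32667268e-17 -6.17653772e-02] angle from -x CCW deg
136.46320965450894
[ 0.511  -0.1217  0.012 ]
[ 0.6379 -0.1084  0.012 ]
[0.4856 0.1054 0.012 ]
[ 0.5125 -0.1233  0.012 ]
```

```bash
cat > kin.py <<'E'
from h import *
from scipy.optimize import least_squares
def Rfk(q):
    return (Rn.from_euler('z',q[0])*Rn.from_euler('y',q[1]+q[2])*Rn.from_euler('z',q[3])*Rn.from_euler('y',q[4])*Rn.from_euler('z',q[5])).as_matrix()
if __name__=="__main__":
    D=[([-1.2396,.3512,1.6525,0,1.1391,-.0846],[0.22211625, -0.50298627,0.40420072],[-1.37694408,0.89839482,-0.89679633])]
    s=ctrl.observe();D.append((s["joint_pos"],s["tool_pos"],s["eef_rot"]))
    for q,p,r in D:
        C=Rfk(q).T@Rn.from_rotvec(r).as_matrix();print(C.round(3))
        Rb=Rn.from_euler('z',-q[0]);print(Rb.apply(p).round(4),(Rb.apply(Rn.from_rotvec(r).as_matrix()[:,1])).round(3),q)
E
python3 kin.py
```

```text
[[-1.  0.  0.]
 [ 0. -0.  1.]
 [ 0.  1.  0.]]
[0.5479 0.0465 0.4042] [-0.001 -0.    -1.   ] [-1.2396, 0.3512, 1.6525, 0, 1.1391, -0.0846]
[[-1.  0.  0.]
 [ 0.  0.  1.]
 [ 0.  1. -0.]]
[0.3397 0.0734 0.3569] [ 0.493  0.294 -0.819] [-0.45222886 -0.0268977   2.30066244  0.76573221  0.43803333 -1.17049556]
```

```bash
cat >> kin.py <<'E'
C0=np.array([[-1,0,0],[0,0,1],[0,1,0]],float)
def fk(q):
    R=Rfk(q)@C0;a=R[:,1]
    p=np.array([.525*np.sin(q[1])+.4047*np.sin(q[1]+q[2]),.0465,.170+.525*np.cos(q[1])+.4047*np.cos(q[1]+q[2])])
    return Rn.from_euler('z',q[0]).apply(p)+.0915*a,R
def ik(p,R,q0):
    f=lambda q:np.r_[(fk(q)[0]-p)*5,(Rn.from_matrix(fk(q)[1]@R.T)).as_rotvec()]
    s=least_squares(f,q0);return s.x,np.abs(s.fun).max()
E
python3 - <<'E'
from kin import *
yaw=np.radians(6.8);g=np.array([.5075,-.067,.1145])
q=ctrl.observe()["joint_pos"];print(fk(q)[0],ctrl.observe()["tool_pos"])
for back in (.13,.08,.04,0):
    R=Rtool(yaw,-.79);p=g-R[:,1]*(.1673+back);q,e=ik(p,R,q);print(back,p.round(4),q.round(2),round(e,4))
for psi in np.arange(-.79,1.8,.3):
    R=Rtool(yaw,psi);p=g-R[:,1]*(.1673);q,e=ik(p,R,q);print(psi.round(2),q.round(2),round(e,4))
E
```

```text
[ 0.33768476 -0.08244843  0.35826412] [ 0.33761954 -0.0824308   0.35686319]
0.13 [ 0.3382 -0.0872  0.358 ] [-0.47 -0.02  2.3   0.79  0.47 -2.02] 0.0
0.08 [ 0.3667 -0.0838  0.3171] [-0.42  0.1   2.31  1.01  0.35 -2.23] 0.0
0.04 [ 0.3894 -0.0811  0.2843] [-0.39  0.2   2.3   1.28  0.29 -2.48] 0.0
0 [ 0.4122 -0.0784  0.2515] [-0.36  0.3   2.29  1.6   0.27 -2.79] 0.0
-0.79 [-0.36  0.3   2.29  1.6   0.27 -2.79] 0.0
-0.49 [-0.36  0.3   2.29  1.6   0.27 -2.49] 0.0
-0.19 [-0.36  0.3   2.29  1.6   0.27 -2.19] 0.0
0.11 [-0.36  0.3   2.29  1.6   0.27 -1.89] 0.0
0.41 [-0.36  0.3   2.29  1.6   0.27 -1.59] 0.0
0.71 [-0.36  0.3   2.29  1.6   0.27 -1.29] 0.0
1.01 [-0.36  0.3   2.29  1.6   0.27 -0.99] 0.0
1.31 [-0.36  0.3   2.29  1.6   0.27 -0.69] 0.0
1.61 [-0.36  0.3   2.29  1.6   0.27 -0.39] 0.0
```

Run:
```python
from kin import *
yaw=np.radians(6.8);g=np.array([.5075,-.067,.1145])
R=Rtool(yaw,-.70);p=g-R[:,1]*(.1673+.07);plan(p,R,10)
```

```text
total [ 0.0347 -0.0007 -0.048 ] [-0.4003 -0.0402  0.6061] per row [0.0035, -0.0001, -0.0048] [-0.04, -0.004, 0.0606] rotmag/row deg 4.17 q [-0.45 -0.03  2.3   0.77  0.44 -1.17] t 3.2
```

send_rows(deltas=[[0.0035,-0.0001,-0.0048,-0.04,-0.004,0.0606,0.093],[0.0035,-0.0001,-0.0048,-0.04,-0.004,0.0606,0.093],[0.0035,-0.0001,-0.0048,-0.04,-0.004,0.0606,0.093],[0.0035,-0.0001,-0.0048,-0.04,-0.004,0.0606,0.093],[0.0035,-0.0001,-0.0048,-0.04,-0.004,0.0606,0.093]])

```text
time: 3.62
tool_pos: [0.3553, -0.0828, 0.3326]
eef_rot: [-1.565, -0.833, -0.135]
ft_force: [0.3, 0.1, 1.1]
finger_gap: 0.0928
```

send_rows(deltas=[[0.0035,-0.0001,-0.0048,-0.04,-0.004,0.0606,0.093],[0.0035,-0.0001,-0.0048,-0.04,-0.004,0.0606,0.093],[0.0035,-0.0001,-0.0048,-0.04,-0.004,0.0606,0.093],[0.0035,-0.0001,-0.0048,-0.04,-0.004,0.0606,0.093],[0.0035,-0.0001,-0.0048,-0.04,-0.004,0.0606,0.093]])

```text
time: 4.03
tool_pos: [0.3728, -0.0833, 0.3085]
eef_rot: [-1.603, -1.116, 0.157]
ft_force: [0.2, 0.1, 0.9]
finger_gap: 0.0932
```

Run:
```python
from kin import *
f=optics.grab_frame("wrist"); np.savez("w3.npz",**{k:np.array(v) for k,v in f.items()}); save(f,"wrist3.png",s=1.5)
g=np.array([.5075,-.067,.1145]);print(proj(f,g))
yaw=np.radians(6.8);R=Rtool(yaw,-.70);plan(g-R[:,1]*(.1673+.07),R,1)
u,v=proj(f,g)[0].astype(int);b=(max(u-60,0),max(v-50,0),u+60,v+50);print(b);save(f,"wrist3c.png",b,6)
```

```text
[[253.49474452 206.56838358]]
total [-0.0007  0.0002  0.0009] [ 0.0047 -0.0013 -0.0074] per row [-0.0007, 0.0002, 0.0009] [0.0047, -0.0013, -0.0074] rotmag/row deg 0.51 q [-0.41  0.15  2.27  1.05  0.34 -2.19] t 4.0833
(np.int64(193), np.int64(156), np.int64(313), np.int64(256))
```

View pics/wrist3c.png

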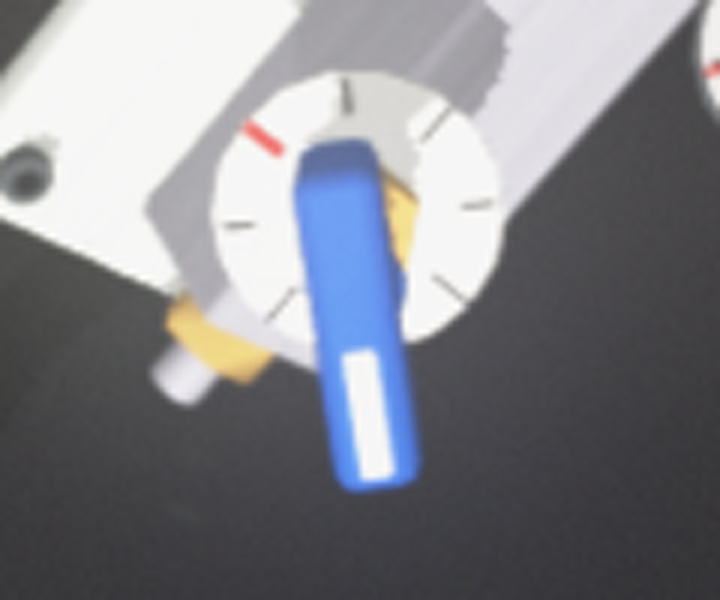

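View pics/wrist3.png

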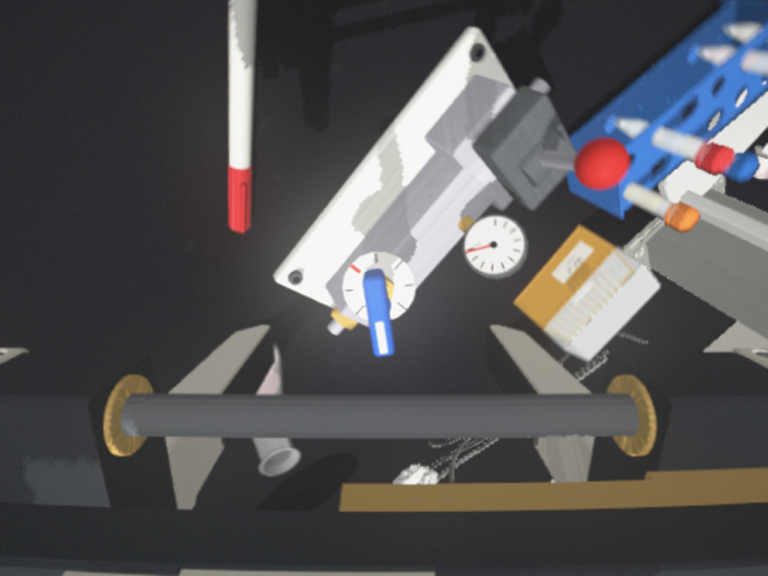

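```bash
cat > m.py <<'E'
from h import *
def meas(fn,org,s,corn,yaw,dz=None):
    f=dict(np.load(fn));X=cloud(f);T=Rtool(yaw);n=T[:,1];R=f["R"];C=-R.T@f["t"]
    w=lambda p:(org[0]+p[0]/s-.42,org[1]+p[1]/s-.42)
    cc=np.mean(corn,0);u,v=map(int,np.round(w(cc)))
    a=(X[v-6:v+7,u-3:u+4]@n).ravel();a=a[~np.isnan(a)];d0=np.median(a) if dz is None else dz;print("d",np.percentile(a,[5,25,50,75,95]).round(4))
    def onp(p):
        d=R.T@ray(f,*w(p));return C+d*((d0-C@n)/(d@n))
    Q=np.array([onp(p) for p in corn]);c=Q.mean(0);t=Q@T
    e=t[2]+t[3]-t[0]-t[1]
    print("lens",[np.linalg.norm(Q[i]-Q[(i+1)%4]).round(4) for i in range(4)],"top",c.round(4),"grip",(c+n*.011).round(4),"theta",np.degrees(np.arctan2(e[2],e[0]))+180)
    return f,onp,T,w
E
python3 - <<'E'
from m import *
f,onp,T,w=meas("w3.npz",(193,156),6,[(300,187),(380,180),(420,478),(340,490)],np.radians(6.8))
X=cloud(f)
# scale plate surface depth: sample at white spots
for p in [(250,260),(455,250),(420,320),(250,185),(350,125)]:
    u,v=map(int,np.round(w(p)));print(X[v,u].round(4),(X[v,u]@T).round(4))
E
```

```text
d [0.1773 0.1777 0.1781 0.1785 0.1793]
lens [np.float64(0.0104), np.float64(0.042), np.float64(0.011), np.float64(0.0428)] top [ 0.5001 -0.0685  0.1246] grip [ 0.5064 -0.0678  0.1156] theta 137.57077371192477
[ 0.5316 -0.0839  0.0665] [ 0.4624  0.2426 -0.1463]
[ 0.5486 -0.0572  0.0817] [ 0.4875  0.2416 -0.1217]
[ 0.5536 -0.0697  0.0845] [ 0.492   0.2413 -0.1348]
[ 0.5232 -0.0742  0.0615] [ 0.4536  0.2426 -0.1356]
[ 0.5252 -0.0544  0.0662] [ 0.4599  0.2412 -0.1162]
```

Run:
```python
from m import *
for d in (.1781,):
    f,onp,T,w=meas("w3.npz",(193,156),6,[(300,187),(380,180),(420,478),(340,490)],np.radians(6.8),d)
    g=onp((360,334));print((g@T).round(4))
f,onp2,T,w=meas("w3.npz",(193,156),6,[(300,187),(380,180),(420,478),(340,490)],np.radians(6.8),.242)
for p in [(357,207),(212,207),(502,207),(357,70),(357,345)]: print("plate",(onp2(p)@T).round(4))
a=onp2((245,125));b=onp2((282,153));print("tick",(a@T).round(4),(b@T).round(4))
```

```text
d [0.1773 0.1777 0.1781 0.1785 0.1793]
lens [np.float64(0.0104), np.float64(0.042), np.float64(0.011), np.float64(0.0428)] top [ 0.5001 -0.0686  0.1246] grip [ 0.5064 -0.0678  0.1156] theta 137.57077371192474
[ 0.4713  0.1781 -0.1269]
d [0.1773 0.1777 0.1781 0.1785 0.1793]
lens [np.float64(0.0136), np.float64(0.0552), np.float64(0.0145), np.float64(0.0562)] top [ 0.5502 -0.0797  0.0805] grip [ 0.5565 -0.079   0.0715] theta 137.57077371192472
plate [ 0.4704  0.242  -0.1268]
plate [ 0.4515  0.242  -0.1428]
plate [ 0.4892  0.242  -0.1108]
plate [ 0.4551  0.242  -0.1088]
plate [ 0.4864  0.242  -0.1457]
tick [ 0.4468  0.242  -0.1281] [ 0.4546  0.242  -0.1278]
```

Run:
```python
from kin import *
T=Rtool(np.radians(6.8));g=T@[.4709,.190,-.1269];print(g)
R=Rtool(np.radians(6.8),-.72);plan(g-R[:,1]*.1673,R,5)
```

```text
[ 0.50626359 -0.06743072  0.11445826]
total [ 0.0379  0.0046 -0.0565] [-0.0067 -0.0026  0.009 ] per row [0.0076, 0.0009, -0.0113] [-0.0013, -0.0005, 0.0018] rotmag/row deg 0.13 q [-0.41  0.15  2.27  1.05  0.34 -2.19] t 4.0833
```

send_rows(deltas=[[0.0076,0.0009,-0.0113,-0.0013,-0.0005,0.0018,0.093],[0.0076,0.0009,-0.0113,-0.0013,-0.0005,0.0018,0.093],[0.0076,0.0009,-0.0113,-0.0013,-0.0005,0.0018,0.093],[0.0076,0.0009,-0.0113,-0.0013,-0.0005,0.0018,0.093],[0.0075,0.001,-0.0113,-0.0013,-0.0005,0.0018,0.093]])

```text
time: 4.5
tool_pos: [0.4109, -0.0786, 0.2519]
eef_rot: [-1.605, -1.122, 0.16]
ft_force: [-0.5, 0.0, -0.2]
finger_gap: 0.0929
```

Run:
```python
from kin import *
T=Rtool(np.radians(6.8));g=T@[.4709,.190,-.1269]
R=Rtool(np.radians(6.8),-.72);plan(g-R[:,1]*.1673,R,1)
f=optics.grab_frame("wrist");save(f,"wrist4.png",s=1.5);f=optics.grab_frame("side");save(f,"side4.png",(190,110,320,240),4)
```

```text
total [ 0.0001 -0.0002 -0.0003] [-0.0057  0.0001  0.0085] per row [0.0001, -0.0002, -0.0003] [-0.0057, 0.0001, 0.0085] rotmag/row deg 0.59 q [-0.36  0.34  2.23  1.53  0.27 -2.64] t 4.5
```

View pics/wrist4.png

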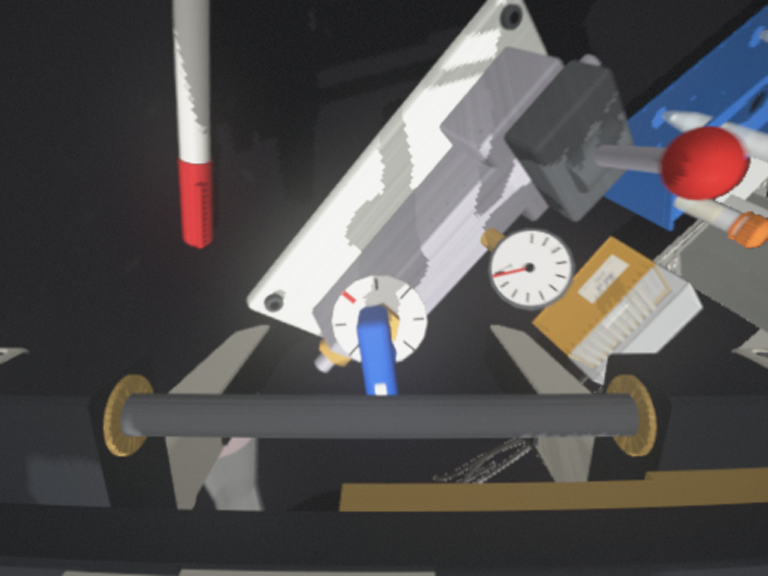

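View pics/side4.png

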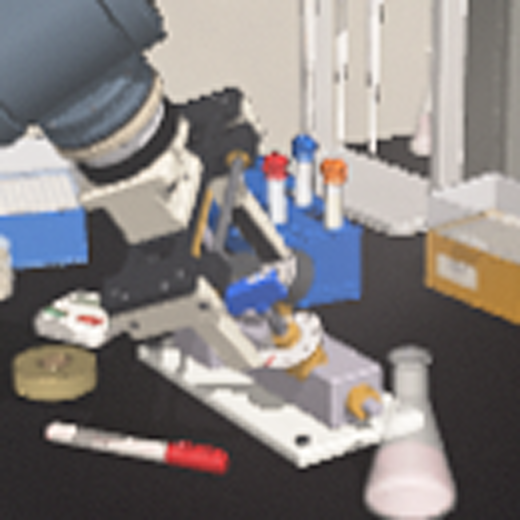

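send_rows(deltas=[[0,0,0,0,0,0,0.0],[0,0,0,0,0,0,0.0],[0,0,0,0,0,0,0.0],[0,0,0,0,0,0,0.0],[0,0,0,0,0,0,0.0]], squeeze=25)

```text
time: 5.02
tool_pos: [0.4105, -0.0781, 0.2527]
eef_rot: [-1.604, -1.125, 0.162]
ft_force: [1.0, -0.1, -0.4]
finger_gap: 0.0639
```

send_rows(deltas=[[0,0,0,0,0,0,0.0],[0,0,0,0,0,0,0.0],[0,0,0,0,0,0,0.0]])

```text
time: 5.27
tool_pos: [0.4106, -0.078, 0.2523]
eef_rot: [-1.604, -1.124, 0.162]
ft_force: [-0.0, 0.4, 0.0]
finger_gap: 0.0443
```

Run:
```python
from kin import *
s=ctrl.observe();T=Rtool(np.radians(6.8));print(s["joint_pos"].round(3),s["finger_gap"],s["torque"]@T,s["ft_force"])
n=-T[:,1]; per=0.1
print("outward",n.round(4),"cw per .1rad rotvec",(-n*.1).round(4),"shift",(-n*.004*.1/2/np.pi*1).round(6))
f=optics.grab_frame("wrist");save(f,"wrist5.png",s=1.5)
```

```text
[-0.358  0.342  2.23   1.524  0.267 -2.635] 0.044314791673674504 [-0.04865691 -0.06209443  0.19887967] [-2.13762529e-04  3.80919517e-01  3.13757499e-02]
outward [-0.5695 -0.0679  0.8192] cw per .1rad rotvec [ 0.057   0.0068 -0.0819] shift [ 3.6e-05  4.0e-06 -5.2e-05]
```

Fingers close slowly; continue.

send_rows(deltas=[[0,0,0,0,0,0,0.0],[0,0,0,0,0,0,0.0],[0,0,0,0,0,0,0.0],[0,0,0,0,0,0,0.0],[0,0,0,0,0,0,0.0]])

```text
time: 5.73
tool_pos: [0.4103, -0.078, 0.252]
eef_rot: [-1.604, -1.123, 0.163]
ft_force: [-1.2, -0.3, -1.8]
finger_gap: 0.0119
```

send_rows(deltas=[[0,0,0,0,0,0,0.0],[0,0,0,0,0,0,0.0]])

```text
time: 5.9
tool_pos: [0.4104, -0.078, 0.252]
eef_rot: [-1.604, -1.124, 0.163]
ft_force: [-1.5, -2.6, -1.8]
finger_gap: 0.0119
```

Run:
```python
from kin import *
s=ctrl.observe();T=Rtool(np.radians(6.8));print(s["joint_pos"].round(3),s["finger_gap"],s["torque"]@T,s["ft_force"])
f=optics.grab_frame("wrist");save(f,"wrist5.png",s=1.5)
```

```text
[-0.358  0.342  2.23   1.524  0.267 -2.635] 0.011912215897569993 [-0.28365783 -0.02030862  0.73782354] [-1.50510645 -2.64781202 -1.83484052]
```

View pics/wrist5.png

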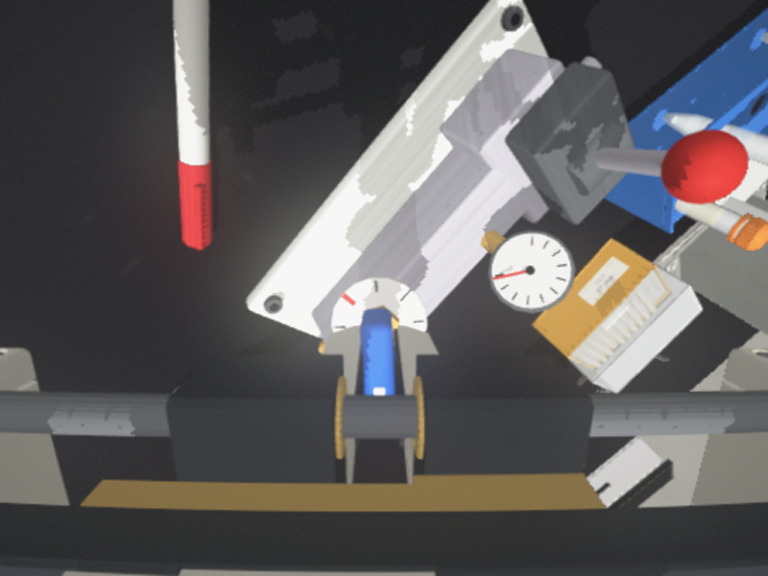

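send_rows(deltas=[[4e-05,0,-5e-05,0.057,0.0068,-0.0819,0.0],[4e-05,0,-5e-05,0.057,0.0068,-0.0819,0.0],[4e-05,0,-5e-05,0.057,0.0068,-0.0819,0.0],[4e-05,0,-5e-05,0.057,0.0068,-0.0819,0.0],[4e-05,0,-5e-05,0.057,0.0068,-0.0819,0.0]])

```text
time: 6.37
tool_pos: [0.4109, -0.0778, 0.2521]
eef_rot: [-1.528, -0.732, -0.234]
ft_force: [0.1, 2.1, -0.5]
finger_gap: 0.0122
```

```bash
cat > st.py <<'E'
from kin import *
s=ctrl.observe();T=Rtool(np.radians(6.8));R=Rn.from_rotvec(s["eef_rot"]).as_matrix()
tp=T.T@s["tool_pos"]
M=T.T@R
print("psi",np.arctan2(M[0,2],M[0,0]).round(4),"axis err",M[:,1].round(4),"q",s["joint_pos"].round(3),"gap",s["finger_gap"].round(4),"tau(tool frame)",(T.T@s["torque"]).round(3),"F",(T.T@s["ft_force"]).round(2),"pos",tp.round(4),s["time"])
E
python3 st.py
```

```text
Traceback (most recent call last):
  File "st.py", line 5, in <module>
    print("psi",np.arctan2(M[0,2],M[0,0]).round(4),"axis err",M[:,1].round(4),"q",s["joint_pos"].round(3),"gap",s["finger_gap"].round(4),"tau(tool frame)",(T.T@s["torque"]).round(3),"F",(T.T@s["ft_force"]).round(2),"pos",tp.round(4),s["time"])
                                                                                                                ^^^^^^^^^^^^^^^^^^^^^
AttributeError: 'float' object has no attribute 'round'
```

```bash
sed -i 's/s\["finger_gap"\].round(4)/round(s["finger_gap"],4)/' st.py; python3 st.py
```

```text
psi -0.2081 axis err [0.0015 1.     0.0018] q [-0.357  0.343  2.229  1.528  0.268 -2.134] gap 0.0122 tau(tool frame) [ 0.293 -0.114  0.039] F [-0.04  0.6   2.06] pos [ 0.4713  0.0223 -0.1259] 6.3667
```

send_rows(deltas=[[4e-05,0,-5e-05,0.057,0.0068,-0.0819,0.0],[4e-05,0,-5e-05,0.057,0.0068,-0.0819,0.0],[4e-05,0,-5e-05,0.057,0.0068,-0.0819,0.0],[4e-05,0,-5e-05,0.057,0.0068,-0.0819,0.0],[4e-05,0,-5e-05,0.057,0.0068,-0.0819,0.0]])

```text
time: 6.78
tool_pos: [0.4117, -0.0779, 0.2522]
eef_rot: [-1.389, -0.335, -0.592]
ft_force: [4.4, 2.8, 0.2]
finger_gap: 0.0119
```

send_rows(deltas=[[4e-05,0,-5e-05,0.057,0.0068,-0.0819,0.0],[4e-05,0,-5e-05,0.057,0.0068,-0.0819,0.0],[4e-05,0,-5e-05,0.057,0.0068,-0.0819,0.0],[4e-05,0,-5e-05,0.057,0.0068,-0.0819,0.0],[4e-05,0,-5e-05,0.057,0.0068,-0.0819,0.0]])

```text
time: 7.2
tool_pos: [0.4124, -0.0781, 0.2524]
eef_rot: [-1.193, 0.066, -0.913]
ft_force: [8.8, 1.1, 0.7]
finger_gap: 0.0119
```

send_rows(deltas=[[4e-05,0,-5e-05,0.057,0.0068,-0.0819,0.0],[4e-05,0,-5e-05,0.057,0.0068,-0.0819,0.0],[4e-05,0,-5e-05,0.057,0.0068,-0.0819,0.0],[4e-05,0,-5e-05,0.057,0.0068,-0.0819,0.0],[0,0,0,0,0,0,0.0]])

```text
time: 7.62
tool_pos: [0.4129, -0.0785, 0.2524]
eef_rot: [-0.995, 0.388, -1.143]
ft_force: [9.5, -1.0, -0.4]
finger_gap: 0.0123
```

```bash
python3 st.py
python3 - <<'E'
from h import *
f=optics.grab_frame("wrist");save(f,"wrist6.png",s=1.5)
E
```

```text
psi 1.1934 axis err [ 0.0053  1.     -0.0011] q [-0.356  0.345  2.225  1.537  0.267 -0.74 ] gap 0.0123 tau(tool frame) [-0.509 -0.042 -1.076] F [ 7.44  5.7  -2.11] pos [ 0.4731  0.0231 -0.1268] 7.6167
```

View pics/wrist6.png

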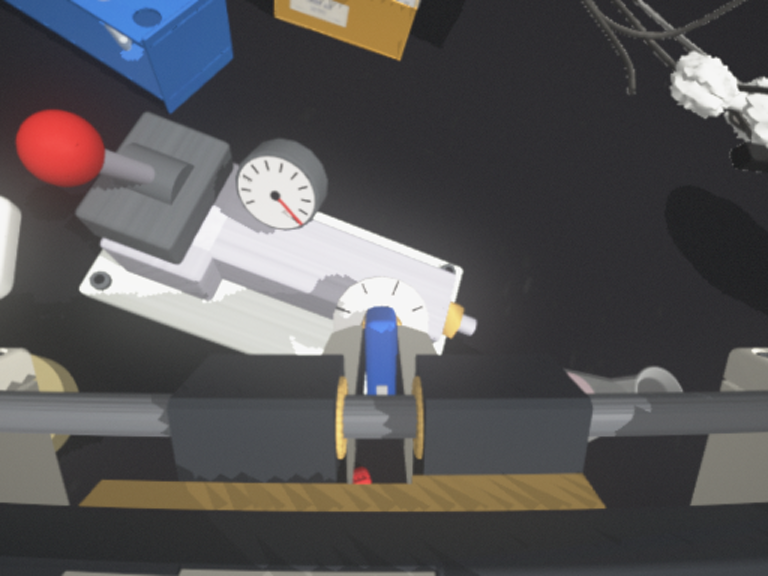

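send_rows(deltas=[[0.0005,7e-05,0.0001,0.057,0.0068,-0.0819,0.0],[0.0005,7e-05,0.0001,0.057,0.0068,-0.0819,0.0],[0.0005,7e-05,0.0001,0.057,0.0068,-0.0819,0.0]])

```text
time: 7.92
tool_pos: [0.414, -0.0784, 0.2526]
eef_rot: [-0.826, 0.627, -1.297]
ft_force: [0.3, -5.7, 6.6]
finger_gap: 0.0114
```

```bash
python3 st.py
```

```text
psi 1.4924 axis err [ 0.004   1.     -0.0027] q [-0.355  0.346  2.223  1.529  0.264 -0.432] gap 0.0114 tau(tool frame) [-1.116 -0.134 -0.163] F [ 3.49 -5.59 -5.66] pos [ 0.474   0.0235 -0.1269] 7.9167
```

send_rows(deltas=[[0,0,0,0.0228,0.0027,-0.0328,0.0]])

```text
time: 8.0
tool_pos: [0.4139, -0.0785, 0.2526]
eef_rot: [-0.802, 0.66, -1.317]
ft_force: [2.2, -5.0, 4.8]
finger_gap: 0.0116
```

```bash
python3 st.py
```

```text
psi 1.5334 axis err [ 0.0038  1.     -0.0031] q [-0.355  0.346  2.223  1.529  0.264 -0.391] gap 0.0116 tau(tool frame) [-1.159 -0.063 -0.361] F [ 4.03 -2.99 -5.18] pos [ 0.4739  0.0235 -0.127 ] 8.0
```

send_rows(deltas=[[0,0,0,0.0171,0.002,-0.0246,0.0]])

```text
time: 8.08
tool_pos: [0.4139, -0.0785, 0.2526]
eef_rot: [-0.785, 0.681, -1.33]
ft_force: [2.3, -5.8, 4.2]
finger_gap: 0.0115
```

```bash
python3 st.py
```

```text
psi 1.5602 axis err [ 0.0039  1.     -0.0032] q [-0.355  0.345  2.223  1.53   0.264 -0.364] gap 0.0115 tau(tool frame) [-1.175 -0.053 -0.306] F [ 3.75 -2.49 -6.02] pos [ 0.474   0.0235 -0.127 ] 8.0833
```

send_rows(deltas=[[0,0,0,0.0171,0.002,-0.0246,0.0]])

```text
time: 8.17
tool_pos: [0.4139, -0.0786, 0.2526]
eef_rot: [-0.767, 0.704, -1.343]
ft_force: [2.0, -5.8, 3.2]
finger_gap: 0.0119
```

```bash
python3 st.py
```

```text
psi 1.5893 axis err [ 0.0039  1.     -0.0033] q [-0.355  0.346  2.223  1.53   0.264 -0.335] gap 0.0119 tau(tool frame) [-1.065 -0.183 -0.308] F [ 2.89 -1.92 -6.03] pos [ 0.4739  0.0235 -0.127 ] 8.1667
```

send_rows(deltas=[[0.0001,-0.0007,0,0.0171,0.002,-0.0246,0.0]])

```text
time: 8.25
tool_pos: [0.414, -0.079, 0.2526]
eef_rot: [-0.748, 0.727, -1.356]
ft_force: [1.5, -2.6, 5.4]
finger_gap: 0.0121
```

```bash
python3 st.py
```

```text
psi 1.6186 axis err [ 0.0039  1.     -0.0024] q [-0.357  0.346  2.222  1.527  0.265 -0.305] gap 0.0121 tau(tool frame) [-0.382 -0.411 -0.381] F [ 4.13 -3.75 -2.77] pos [ 0.4739  0.0235 -0.1275] 8.25
```

send_rows(deltas=[[0,0,0,0.0171,0.002,-0.0246,0.0]])

```text
time: 8.33
tool_pos: [0.414, -0.079, 0.2526]
eef_rot: [-0.729, 0.75, -1.37]
ft_force: [2.1, -3.0, 4.4]
finger_gap: 0.0124
```

```bash
python3 st.py
```

```text
psi 1.6482 axis err [ 0.004   1.     -0.0021] q [-0.357  0.346  2.222  1.527  0.265 -0.275] gap 0.0124 tau(tool frame) [-0.61  -0.527 -0.432] F [ 3.92 -2.62 -3.24] pos [ 0.4739  0.0235 -0.1275] 8.3333
```

send_rows(deltas=[[0,0,0,0.0171,0.002,-0.0246,0.0]])

```text
time: 8.42
tool_pos: [0.4139, -0.079, 0.2525]
eef_rot: [-0.711, 0.774, -1.383]
ft_force: [0.9, -3.4, 3.8]
finger_gap: 0.0125
```

```bash
python3 st.py
```

```text
psi 1.6778 axis err [ 0.0039  1.     -0.0022] q [-0.357  0.346  2.222  1.527  0.265 -0.246] gap 0.0125 tau(tool frame) [-0.693 -0.523 -0.178] F [ 2.62 -2.85 -3.47] pos [ 0.4739  0.0235 -0.1275] 8.4167
```

send_rows(deltas=[[0,0,0,0,0,0,0.0],[-0.00012,2e-05,0,-0.057,-0.0068,0.0819,0.0],[-0.00012,2e-05,0,-0.057,-0.0068,0.0819,0.0],[-0.00012,2e-05,0,-0.057,-0.0068,0.0819,0.0],[-0.00012,2e-05,0,-0.057,-0.0068,0.0819,0.0]])

```text
time: 8.83
tool_pos: [0.4133, -0.0788, 0.2524]
eef_rot: [-0.953, 0.452, -1.185]
ft_force: [2.6, -1.8, 4.6]
finger_gap: 0.012
```

send_rows(deltas=[[-0.00012,2e-05,0,-0.057,-0.0068,0.0819,0.0],[-0.00012,2e-05,0,-0.057,-0.0068,0.0819,0.0],[-0.00012,2e-05,0,-0.057,-0.0068,0.0819,0.0],[-0.00012,2e-05,0,-0.057,-0.0068,0.0819,0.0],[-0.00012,2e-05,0,-0.057,-0.0068,0.0819,0.0]])

```text
time: 9.25
tool_pos: [0.4126, -0.0784, 0.2523]
eef_rot: [-1.202, 0.051, -0.901]
ft_force: [2.5, -0.2, 5.3]
finger_gap: 0.0119
```

send_rows(deltas=[[-0.00012,2e-05,0,-0.057,-0.0068,0.0819,0.0],[-0.00012,2e-05,0,-0.057,-0.0068,0.0819,0.0],[-0.00012,2e-05,0,-0.057,-0.0068,0.0819,0.0],[-0.00012,2e-05,0,-0.057,-0.0068,0.0819,0.0],[-0.00012,2e-05,0,-0.057,-0.0068,0.0819,0.0]])

```text
time: 9.67
tool_pos: [0.4118, -0.0782, 0.2521]
eef_rot: [-1.396, -0.35, -0.578]
ft_force: [1.4, 0.6, 4.5]
finger_gap: 0.0117
```

```bash
python3 st.py
```

```text
psi 0.2719 axis err [0.0034 1.     0.0012] q [-0.357  0.344  2.228  1.533  0.268 -1.658] gap 0.0117 tau(tool frame) [ 0.003  0.065 -0.538] F [ 3.75 -2.81  0.43] pos [ 0.472   0.0227 -0.1264] 9.6667
```

send_rows(deltas=[[-0.0001,0,0,-0.057,-0.0068,0.0819,0.0],[-0.0001,0,0,-0.057,-0.0068,0.0819,0.0],[0,0,0,-0.0385,-0.0046,0.0555,0.0],[0,0,0,0,0,0,0.0]])

```text
time: 10.0
tool_pos: [0.4114, -0.0781, 0.252]
eef_rot: [-1.476, -0.564, -0.391]
ft_force: [-0.6, 0.3, 6.0]
finger_gap: 0.0124
```

```bash
python3 st.py;  python3 - <<'E'
from h import *
f=optics.grab_frame("wrist");save(f,"wrist7.png",(190,150,330,270),5.5)
E
```

```text
psi 0.0045 axis err [0.0027 1.     0.0014] q [-0.358  0.344  2.228  1.532  0.269 -1.925] gap 0.0124 tau(tool frame) [-0.065 -0.033 -0.293] F [ 3.05 -5.25  0.37] pos [ 0.4716  0.0225 -0.1263] 10.0
```

View pics/wrist7.png

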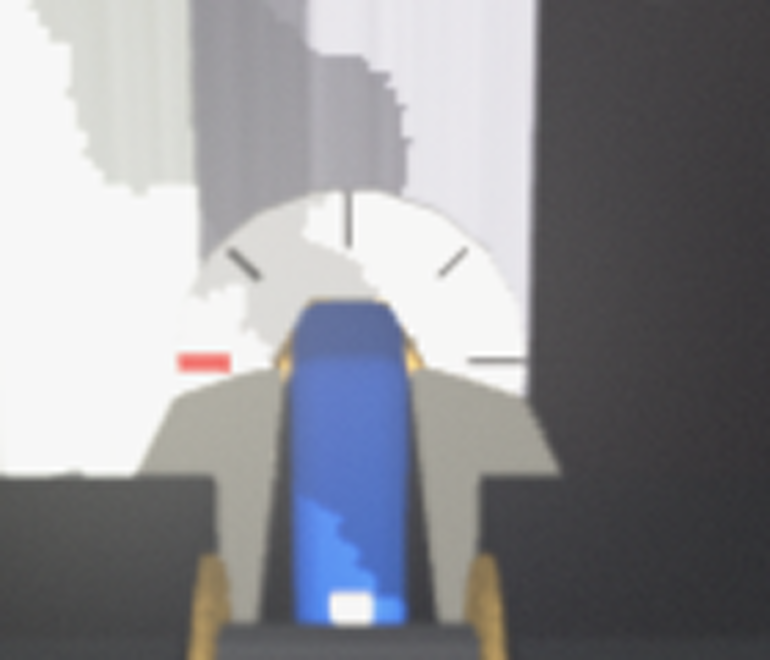

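send_rows(deltas=[[0,0,0,0,0,0,0.06],[0,0,0,0,0,0,0.06],[0,0,0,0,0,0,0.06],[0,0,0,0,0,0,0.06],[0,0,0,0,0,0,0.06]])

```text
time: 10.47
tool_pos: [0.411, -0.0782, 0.2515]
eef_rot: [-1.476, -0.558, -0.393]
ft_force: [0.1, -0.0, -0.9]
finger_gap: 0.0404
```

send_rows(deltas=[[0,0,0,0,0,0,0.06],[0,0,0,0,0,0,0.06],[0,0,0,0,0,0,0.06]])

```text
time: 10.72
tool_pos: [0.411, -0.0782, 0.2516]
eef_rot: [-1.476, -0.558, -0.393]
ft_force: [-0.1, -0.1, -0.5]
finger_gap: 0.0585
```

send_rows(deltas=[[-0.0085,-0.001,0.0123,0,0,0,0.06],[-0.0085,-0.001,0.0123,0,0,0,0.06],[-0.0085,-0.001,0.0123,0,0,0,0.06],[-0.0085,-0.001,0.0123,0,0,0,0.06],[-0.0085,-0.001,0.0123,0,0,0,0.06]])

```text
time: 11.13
tool_pos: [0.368, -0.0832, 0.3136]
eef_rot: [-1.476, -0.558, -0.393]
ft_force: [0.8, -0.2, -0.3]
finger_gap: 0.06
```

```bash
python3 st.py;  python3 - <<'E'
from h import *
f=optics.grab_frame("wrist");np.savez("w8.npz",**{k:np.array(v) for k,v in f.items()});save(f,"wrist8.png",s=1.5);save(f,"wrist8c.png",(190,140,320,240),6)
E
```

```text
psi 0.0099 axis err [5.e-04 1.e+00 7.e-04] q [-0.418  0.131  2.281  1.025  0.351 -1.44 ] gap 0.06 tau(tool frame) [-0.044  0.051  0.152] F [ 0.45  0.67 -0.27] pos [ 0.4711 -0.0529 -0.1262] 11.1333
```

View pics/wrist8c.png

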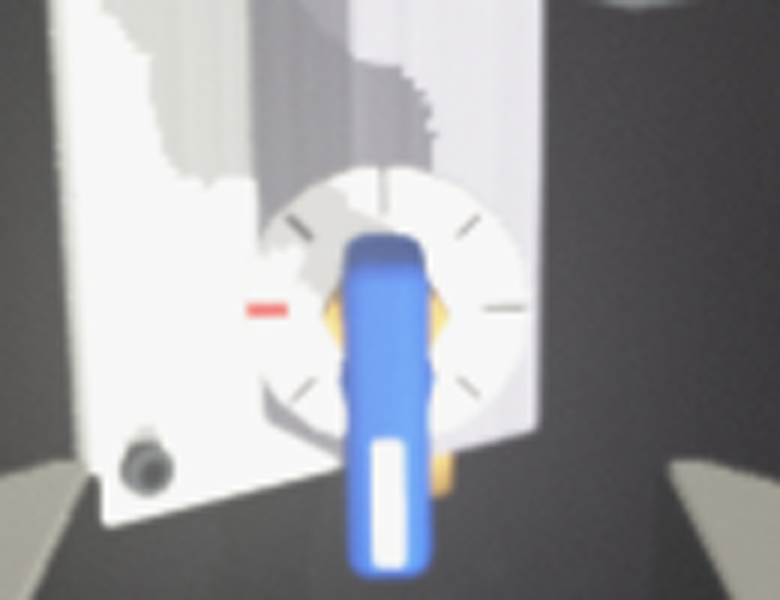

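View pics/wrist8.png

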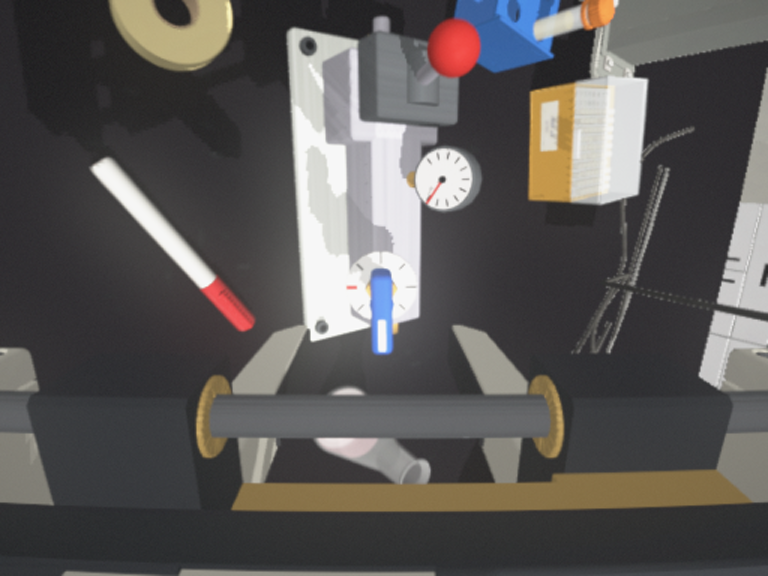

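Run:
```python
from m import *
from scipy.optimize import least_squares
f,onp,T,w=meas("w8.npz",(190,140),6,[(342,268),(426,266),(432,572),(346,574)],np.radians(6.8))
X=cloud(f);im=f["pixels"].astype(int)
r=(im[...,0]>150)&(im[...,1]<70)&(im[...,2]<80);r[60:]=0;r[:,:275]=0;r[:,330:]=0
Q=X[r];Q=Q[~np.isnan(Q).any(1)]
s=least_squares(lambda c:np.linalg.norm(Q-c,axis=1)-0.013,np.median(Q,0)+[.005,0,-.01],loss='soft_l1',f_scale=.002);print("knob c",s.x.round(4),np.abs(s.fun).mean())
c=s.x
yaw=np.radians(6.8);ex=np.array([np.cos(yaw),np.sin(yaw),0]);ey=np.array([-ex[1],ex[0],0])
for side in (1,):
  g=optics.grab_frame("scene");save(g,"scene8.png",(150,150,310,310),3.7);print("scene proj",proj(g,c))
start=c-ex*.0455; print("start",start)
R=Rtool(yaw,0,0.0);plan([start[0],start[1],.311],R,12)
from kin import ik
q=ctrl.observe()["joint_pos"]
for d in (0,.02,.04,.067+.015):
  q,e=ik(np.r_[(start+ex*d)[:2],.311],R,q);print(q.round(2),e)
```

```text
d [0.1778 0.1781 0.1785 0.179  0.1796]
lens [np.float64(0.0112), np.float64(0.0442), np.float64(0.0121), np.float64(0.0443)] top [ 0.5002 -0.0692  0.1241] grip [ 0.5065 -0.0685  0.1151] theta 90.4713854203225
knob c [0.5199 0.0694 0.1364] 0.0021594129279241176
scene proj [[207.27076456 217.11774624]]
start [0.47472322 0.06398042 0.13641422]
total [ 0.1066  0.1473 -0.0033] [-0.0751  0.6095  0.0091] per row [0.0089, 0.0123, -0.0003] [-0.0063, 0.0508, 0.0008] rotmag/row deg 2.93 q [-0.42  0.13  2.28  1.03  0.35 -1.44] t 11.2333
[ 0.04  0.33  1.95 -0.    0.86 -0.08] 3.608224830031759e-15
[ 0.04  0.36  1.9   0.    0.88 -0.08] 2.248201624865942e-14
[ 0.04  0.39  1.85 -0.    0.9  -0.08] 2.3592239273284576e-14
[ 0.05  0.46  1.74 -0.    0.94 -0.07] 9.078016116603749e-12
```

View pics/scene8.png

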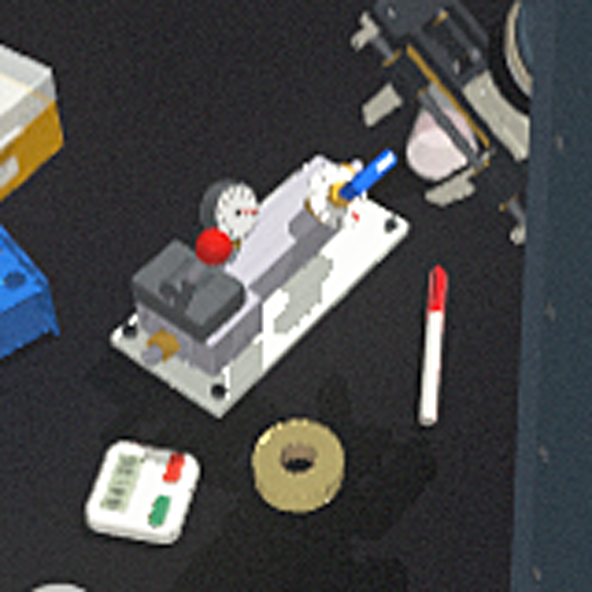

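Run:
```python
from h import *
yaw=np.radians(6.8);plan([.455,.0617,.375],Rtool(yaw,0,0.0),10)
```

```text
total [0.0869 0.145  0.0607] [-0.0751  0.6095  0.0091] per row [0.0087, 0.0145, 0.0061] [-0.0075, 0.061, 0.0009] rotmag/row deg 3.52 q [-0.42  0.13  2.28  1.03  0.35 -1.44] t 11.2333
```

send_rows(deltas=[[0.0087,0.0145,0.0061,-0.0075,0.061,0.0009,0.004],[0.0087,0.0145,0.0061,-0.0075,0.061,0.0009,0.004],[0.0087,0.0145,0.0061,-0.0075,0.061,0.0009,0.004],[0.0087,0.0145,0.0061,-0.0075,0.061,0.0009,0.004],[0.0087,0.0145,0.0061,-0.0075,0.061,0.0009,0.004]])

```text
time: 11.65
tool_pos: [0.4026, -0.0265, 0.3356]
eef_rot: [-1.513, -0.379, -0.201]
ft_force: [-0.7, -0.2, 0.4]
finger_gap: 0.0314
```

send_rows(deltas=[[0.0087,0.0145,0.0061,-0.0075,0.061,0.0009,0.004],[0.0087,0.0145,0.0061,-0.0075,0.061,0.0009,0.004],[0.0087,0.0145,0.0061,-0.0075,0.061,0.0009,0.004],[0.0087,0.0145,0.0061,-0.0075,0.061,0.0009,0.004],[0.0087,0.0145,0.0061,-0.0075,0.061,0.0009,0.004]])

```text
time: 12.07
tool_pos: [0.4464, 0.0467, 0.3662]
eef_rot: [-1.549, -0.144, 0.044]
ft_force: [0.8, -1.2, -0.7]
finger_gap: 0.0039
```

Run:
```python
from h import *
yaw=np.radians(6.8);plan([.472,.0637,.311],Rtool(yaw,0,0.0),5);print(ctrl.observe()["finger_gap"])
f=optics.grab_frame("wrist");save(f,"wrist9.png",s=1.5);f=optics.grab_frame("scene");save(f,"scene9.png",(150,110,310,270),3.7)
```

```text
total [ 0.0256  0.017  -0.0552] [-0.0229  0.0626 -0.0012] per row [0.0051, 0.0034, -0.011] [-0.0046, 0.0125, -0.0002] rotmag/row deg 0.76 q [-0.    0.21  1.96  0.03  0.92 -0.14] t 12.0667
0.003919578362816007
```

View pics/wrist9.png

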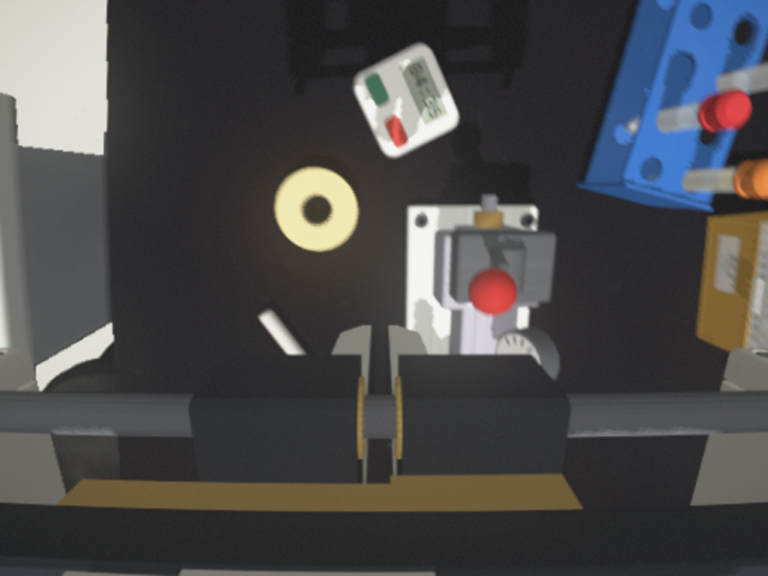

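View pics/scene9.png

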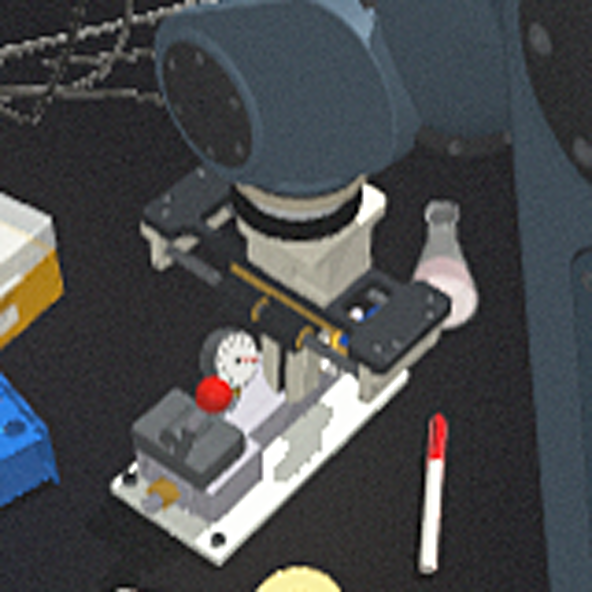

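send_rows(deltas=[[0.0041,0.0034,-0.011,-0.0046,0.0125,-0.0002,0.004],[0.0041,0.0034,-0.011,-0.0046,0.0125,-0.0002,0.004],[0.0041,0.0034,-0.011,-0.0046,0.0125,-0.0002,0.004],[0.0041,0.0034,-0.011,-0.0046,0.0125,-0.0002,0.004],[0.0041,0.0034,-0.011,-0.0046,0.0125,-0.0002,0.004]])

```text
time: 12.58
tool_pos: [0.466, 0.0622, 0.3101]
eef_rot: [-1.569, -0.096, 0.09]
ft_force: [0.5, 0.3, 0.0]
finger_gap: 0.0039
```

send_rows(deltas=[[0,0,0,0,0,0,0.004]])

```text
time: 12.67
tool_pos: [0.4659, 0.0623, 0.3091]
eef_rot: [-1.569, -0.094, 0.092]
ft_force: [-0.1, -0.5, -0.3]
finger_gap: 0.0039
```

Run:
```python
from h import *
yaw=np.radians(6.8);plan([.472,.0637,.311],Rtool(yaw,0,0.0),5);print(ctrl.observe()["ft_force"])
f=optics.grab_frame("side");save(f,"side10.png",(190,110,320,240),4)
```

```text
total [0.0061 0.0014 0.0019] [0.0002 0.0012 0.0005] per row [0.0012, 0.0003, 0.0004] [0.0, 0.0002, 0.0001] rotmag/row deg 0.01 q [ 0.03  0.34  1.94 -0.    0.86 -0.08] t 12.6667
[-0.05865708 -0.4590815  -0.289313  ]
```

View pics/side10.png

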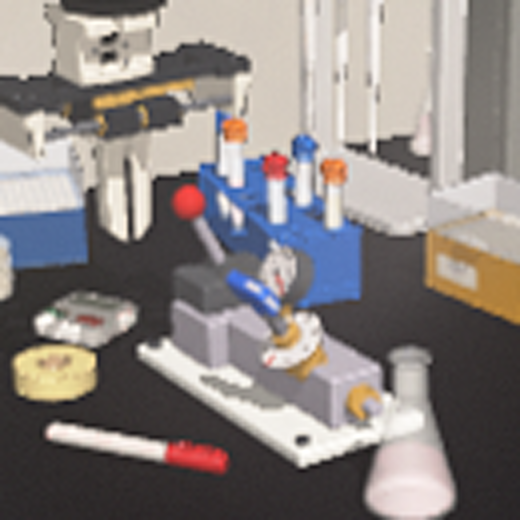

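send_rows(deltas=[[0.0099,0.0013,0,0,0,0,0.004],[0.0099,0.0012,0,0,0,0,0.004],[0.0099,0.0012,0,0,0,0,0.004],[0.0099,0.0012,0,0,0,0,0.004],[0.0099,0.0012,0,0,0,0,0.004]])

```text
time: 13.13
tool_pos: [0.5168, 0.0684, 0.3124]
eef_rot: [-1.57, -0.096, 0.088]
ft_force: [-1.2, -0.5, 1.9]
finger_gap: 0.0042
```

send_rows(deltas=[[0.008,0.001,0,0,0,0,0.004],[0.008,0.001,0,0,0,0,0.004],[0,0,0,0,0,0,0.004]])

```text
time: 13.38
tool_pos: [0.5331, 0.0705, 0.312]
eef_rot: [-1.571, -0.096, 0.088]
ft_force: [0.4, -0.6, 1.2]
finger_gap: 0.004
```

Run:
```python
from h import *
f=optics.grab_frame("side");save(f,"side11.png",(190,110,320,240),4)
```

```text
(no output)
```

View pics/side11.png

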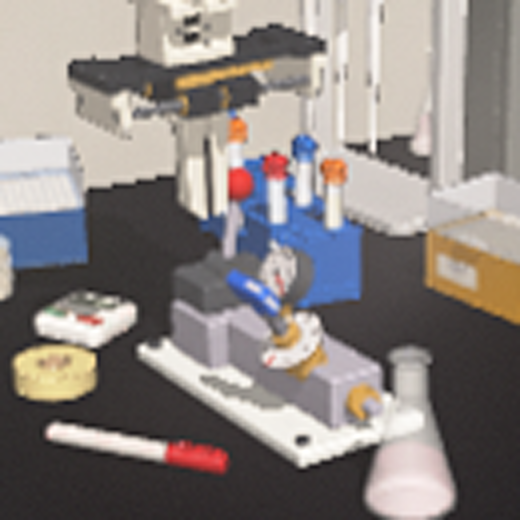

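send_rows(deltas=[[0.008,0.001,0,0,0,0,0.004],[0.008,0.001,0,0,0,0,0.004],[0.004,0.0005,0,0,0,0,0.004]])

```text
time: 13.68
tool_pos: [0.5525, 0.0731, 0.3117]
eef_rot: [-1.571, -0.095, 0.089]
ft_force: [-1.4, -1.2, -1.3]
finger_gap: 0.0045
```

send_rows(deltas=[[0.003,0.0004,0,0,0,0,0.004],[0.003,0.0004,0,0,0,0,0.004]])

```text
time: 13.85
tool_pos: [0.5572, 0.0738, 0.3113]
eef_rot: [-1.571, -0.092, 0.093]
ft_force: [-19.7, -4.6, 12.1]
finger_gap: 0.004
```

Run:
```python
from h import *
f=optics.grab_frame("side");save(f,"side12.png",(190,110,320,240),4)
```

```text
(no output)
```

View pics/side12.png

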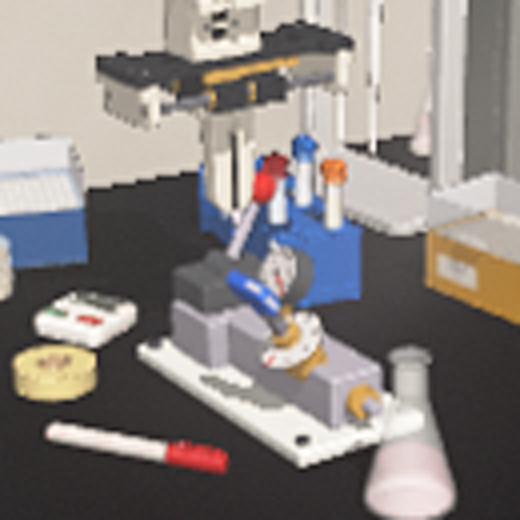

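send_rows(deltas=[[-0.008,-0.001,0,0,0,0,0.004],[-0.015,-0.0018,0,0,0,0,0.004],[-0.02,-0.0024,0,0,0,0,0.004],[-0.02,-0.0024,0.01,0,0,0,0.004],[-0.02,-0.0024,0.03,0,0,0,0.004]])

```text
time: 14.32
tool_pos: [0.4729, 0.0636, 0.3492]
eef_rot: [-1.571, -0.091, 0.093]
ft_force: [0.8, -0.6, 1.3]
finger_gap: 0.0042
```

send_rows(deltas=[[0,0,0.03,0,0,0,0.004],[0,0,0.03,0,0,0,0.004],[0,0,0,0,0,0,0.004],[0,0,0,0,0,0,0.004]])

```text
time: 14.65
tool_pos: [0.4746, 0.0638, 0.413]
eef_rot: [-1.571, -0.098, 0.086]
ft_force: [0.3, -0.4, -0.3]
finger_gap: 0.004
```

Run:
```python
from h import *
from scipy.optimize import least_squares
yaw=np.radians(6.8);ex=np.array([np.cos(yaw),np.sin(yaw),0]);
O=np.array([.5535,-.005,0])
f=optics.grab_frame("wrist");save(f,"wrist13.png",s=1.5)
g=optics.grab_frame("side");save(g,"side13.png",(190,110,320,240),4)
g=optics.grab_frame("scene");save(g,"scene13.png",(150,110,310,310),2.9)
b=nets.boxes_of("shutoff_tip",f);print(b[:1])
X=cloud(f);im=f["pixels"].astype(int)
r=(im[...,0]>140)&(im[...,1]<70)&(im[...,2]<80)
x0,y0,x1,y1=map(int,b[0]["extent"]);m=np.zeros_like(r);m[y0-4:y1+4,x0-4:x1+4]=1;r&=m
Q=X[r];Q=Q[~np.isnan(Q).any(1)]
s=least_squares(lambda c:np.linalg.norm(Q-c,axis=1)-0.013,np.median(Q,0)+[.005,0,-.01],loss='soft_l1',f_scale=.002);c=s.x
pv=O+ex*.005; dx=(c-pv)@ex;dx0=(np.array([.5199,.0694,.1364])-pv)@ex
print(c.round(4),"lean now",np.degrees(np.arctan2(dx,c[2]-.074)),"rad",np.arctan2(dx,c[2]-.074),"start",np.arctan2(dx0,.1364-.074))
```

```text
[{'extent': [314.6, 178.5, 379.4, 204.9], 'p': 0.7}]
[0.5845 0.0769 0.1353] lean now 30.077950859233383 rad 0.52495927474668 start -0.4423282945485814
```

View pics/wrist13.png

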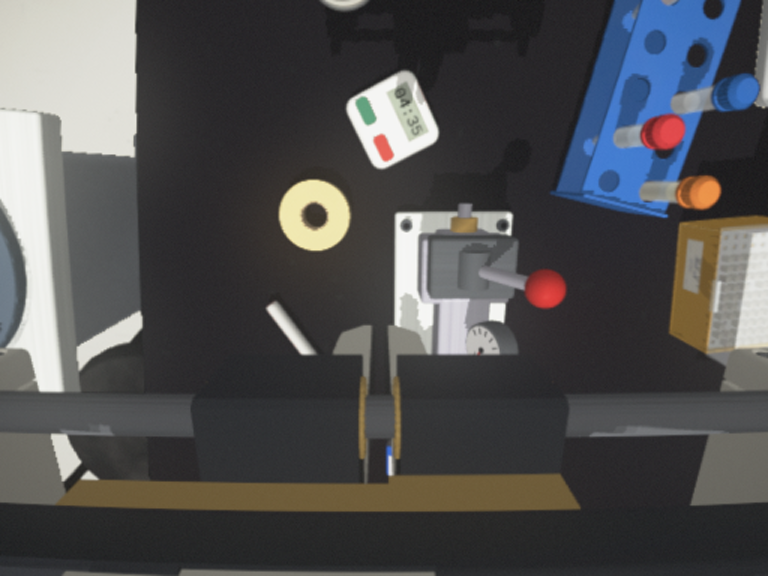

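View pics/side13.png

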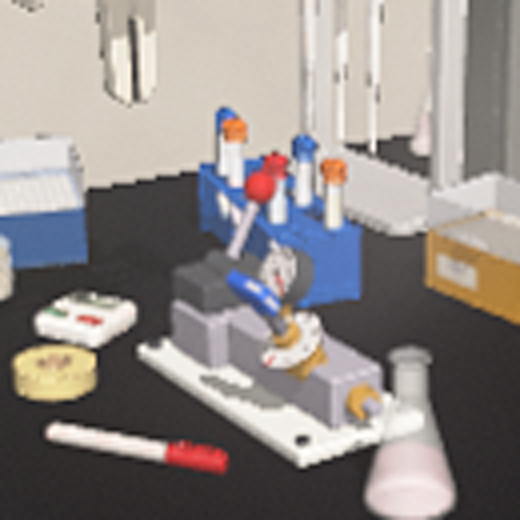

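View pics/scene13.png

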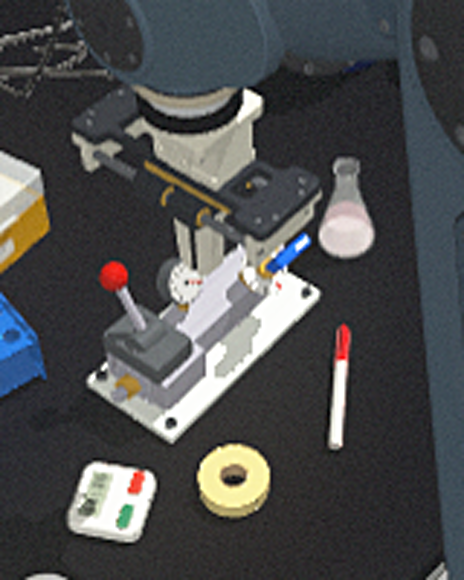

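```bash
python3 -c "
from rig import order; print(order.close_job())"
```

```text
the job is handed in; nothing more can be done
None
```

The job is handed in at about 15 s of the 58 s allowed, with the bleed set and the shut-off thrown. `close_job()` gave no verdict.

- **Needle valve:** I gripped the blue handle and turned it clockwise about 2.3 rad. The torque then rose from about 0.1 to 0.5 N m and stopped rising, which I took as the hard stop. I backed it off a quarter turn and let go. The wrist picture after release measured 90.5° open.
- **Shut-off lever:** Only after that did I push the red lever over, until it pressed back with about 20 N in the push direction (about 24 N in all) at its stop. Afterwards the knob measured a lean of +0.52 rad, which fits the fully-on position of 0.5 rad.
- **Bystanders:** The flask, marker, tape roll and timer looked unmoved in the last pictures. The fingers ended about 100 mm above and clear of everything, with the wrist force near zero.
- **Not fully confirmed:** While turning the valve, the wrist force rose to about 10 N because the grip was off the stem axis by 1–3 mm. I eased that out on the way. I did not measure the valve again after moving the lever; the last side and scene pictures show it unchanged.

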